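# Take the amber filter plate out of the photometer and show it over the light pad

### The arm

A 6-joint arm with a two-finger parallel gripper is mounted at the origin on the work surface. World frame = base frame: x ahead of the robot, y to its left, z up, the work surface at z = 0. Lengths are in mm, angles in degrees, forces in N, time in s.
With the tool pointing down it reaches from about 425 to 1125 mm from the base axis. Payload 14.9 kg.
Tool frame: the origin (TCP) lies on the centre line of the jaws, within the pads' length; the fingertips stand 22 mm ahead of it and the grasp point (between the pads) lies 3 mm ahead of it; z points along the fingers, y is the line along which they close (so a half turn about z gives the same grasp; the last joint's range is limited). The gripper opens to 91 mm and grips with 3 to 60 N. Pads are 32 mm wide; open, the fingers measure 118 mm over their backs; the gripper's body (76 mm by 178 mm) begins 60 mm behind the grasp point.
Start: joints at [-79.2, 21.709, 99.362, -0, 58.929, -1.908], TCP at [153.984, -682.867, 235.932] pointing down, gripper open.
Joint ranges: [-158.91, 158.91], [-42.39, 125.64], [0.06, 152.35], [-60.88, 240.88], [17.5, 164.5], [-176.32, 176.32]. Speed limits (degrees/s): [108.29, 108.29, 136.94, 180, 180, 180].

### API

Orientations are given as [roll, pitch, yaw] about the fixed x, y, z axes, in that order (R = Rz(yaw) Ry(pitch) Rx(roll)).
In Python, from rig import status, imaging, r gives the robot as it stands.
- The arm moves only by the tool move_arm, never from a script. Its argument "deltas" is a list of rows, each a list of 5 numbers: the finger opening in cm, from 0 to 9.12, then the shift along the tool's x, y, z in cm, then the turn about the tool's z in degrees. In form: [[claw, x, y, z, turn], ...]. A call has 1 to 5 rows; each row shifts and turns the commanded pose from where the row before left it, along the tool's axes as they then stand; what a row does not reach is not made up. A row lasts 1/8 s, in which the tool goes at most 62.5 mm and 10.7 degrees, less where a joint would pass 70% of its speed; a pose out of reach is approached as far as the arm can. A call with a gripper value outside its range is refused whole. The fingers move at their own pace and stop on an object; the grip force is fixed at half the most. Time passes only in rows, so rows that do not move let the fingers close. It gives the time, the measured TCP pose, the force, the opening and the grip force at its end, in the units of the state.
- status.get_state(): the state, without advancing time (a new reading comes with each control period).
- imaging.snapshot(name): name is "side" or "top"; returns the picture (400x640x3 uint8, red, green, blue); there is no depth.
- imaging.camera_info(name): a dict with "K" (3x3 intrinsics, pixels), "k1" (the pictures are not rectified: a ray, as slopes to the right and down, at radius r is drawn at 1 + k1 r^2 times it, then the intrinsics apply), "eye" and "orientation" of the camera in the world. Camera axes: x right, y up, looking along -z (the intrinsics and any distortion apply to the point x, -y, -z); pixel columns grow to the right and rows downward; lengths in mm; the calibration is good to about 2 mm. A picture is of the moment at which its call begins. camera_info takes no time and is no camera call.
- r.close_job(): hands the job in; it is judged then, once.
The state is a dict: "time": time; "joint_positions": joint angles; "dq": joint speeds; "tau": joint torques, N m; "ee_pos": TCP position; "tool_rot": TCP orientation; "ft_force": force on the tool from outside, world axes, zero at the start; "moment": the same for the moment, N m; "finger_gap": finger opening in mm; "gripper_force": force on a finger pad.
Only numpy, scipy, OpenCV 4.12 (cv2) and the standard library are available. Lean on these libraries where they do the work, as an engineer would, in place of code of your own. Each camera call takes 0.05 s, during which the arm holds its last target. There are 200 camera calls.

### The job

Unbolt the photometer's flap by pulling the black knob of its sprung bolt sideways, out to its stop, then lift the grey flap by its red tab and swing it back past upright so that it stays open, leaving the bolt out. Draw the plate with the orange tab up out of its slot (leave the blue one in place) and hold it upright and still in the gripper about 10 cm above the middle of the white light pad; finish while still holding it there. Leave the tube rack, vial and jar alone.

Things in the scene. Friction and masses are not known exactly. Their poses are not given: they have to be found in the camera images.
- photometer: White bench photometer, fixed to the bench: 156 (x) by 220 (y) by 105 mm high. Origin: centre of its underside; its front (-x of its own frame) faces roughly to the robot, +z up; its flat deck is at z = 105. Offsets here are mm in its frame. Under the flap is a well, x -62 to 12, y -55 to 55, its floor at z = 70; in that floor two slots at x = -25, y = +21 and y = -21, each 46 long (x) by 9 wide (y), their bottoms at z = 25.
- flap (a joint): Angle of the grey cover flap over the well, 0 closed (flat) to 1.85 rad (stop, leaning back past upright). The hinge line runs along the photometer's y through point flap_hinge; the front edge rises and swings back towards the photometer's +x. Friction hinge: it stays wherever it is left; about 1.5 N at the tab lifts it. It cannot be lifted while the bolt lies over its right edge. Panel 120 wide, 6 thick, reaching 116 from the hinge.
- flap_hinge (a point): Fixed point at the middle of the flap's hinge line (40, 0, 109 mm in the photometer's frame).
- flap_tab (a point): Point in the red tab of the flap, 142 mm from the hinge line, 26 mm beyond the panel's front edge, moving with the flap. The tab is 20 wide (along the hinge), 8 thick, 40 long, in the plane of the flap; closed, it overhangs the photometer's front face with nothing below it down to the bench. It can be pinched from above by its two side faces and turns between the fingers as the flap swings.
- bolt (a joint): Travel of the sprung bolt, 0 (over the flap's edge; starts up to 3 mm out) to 0.030 m (its stop, flap free). It slides towards the photometer's -y (the right, seen from the robot). It resists with 3 N of friction plus a light spring of 60 N/m (up to 1.8 N more); friction keeps it out once it is pulled.
- bolt_knob (a point): Middle of the top of the bolt's upright black knob, moving with the bolt: a cylinder 16 mm across, 30 mm tall, on a steel slide 9 mm thick whose top is 30 mm below this point (123 mm above the bench).
- filter_amber: Filter plate with an amber window and an orange tab, loose in one of the two slots under the flap (either one). Origin: centre of its lower edge, 25 mm above the bench when seated; +z up. Black frame 44 (x) by 6 (y) by 47 mm tall; on it the tab, 24 (x) by 8 (y) by 24 mm tall, z = 47 to 71. Seated, the tab stands in the well between 72 and 96 mm above the bench; pinch it by its 8 mm thickness (its y). About 40 g. It must be raised 80 mm to clear the deck.
- filter_blue: The same kind of plate with a blue window and a blue tab, in the other slot. Stays where it is.
- pad_top (a point): Centre of the white top of the light pad, 130 by 130 by 16 mm, fixed flat on the bench to the left.
- tube_rack: Bystander: blue tube rack with capped tubes, 90 by 160 by 89 mm high, standing to the right. Origin: centre of its underside.
- vial: Bystander: small brown vial, 38 mm across, 70 mm tall. Origin: centre of its underside.
- jar: Bystander: white jar with a red cap, 60 mm across, 85 mm tall. Origin: centre of its underside.
Not all that is in view belongs to the job. Of the things that look like the part that bears pad_top, the middle-sized one is meant.

How it is judged:
By the outcome, as a careful person would: the job done as asked, in the order asked, and still so for the second after the job is handed in, while the arm keeps its last pose, push and grip.
It also fails if it takes over 67 s, if anything falls off the work surface, if the arm or the gripper's body presses on something with over 40 N, if the wrist force passes 120 N, or if a joint passes its speed limit or range.

## Working session

There is one attempt and no reset: what is moved stays moved. The work goes in short steps, Python scripts to look and compute and a tool call to move; the robot and the scene stay as the last step left them, time stands still between calls to the robot, and variables do not carry over. Pictures are saved under pics/ and viewed, at most 10 in all, crops included, and the job is handed in when it is done.

Besides the shell and the picture viewer there is one more tool, called after "Emit:" as name(argument=value, ...), one argument or row to a line, values as JSON. move_arm: Moves the arm, as the interface text tells. Its arguments: {"type":"object","properties":{"deltas":{"type":"array"}},"required":["deltas"]}

```bash
mkdir -p pics; ls
python3 - <<'E'
from rig import status, imaging, r
import cv2
for n in("side","top"):
    im=imaging.snapshot(n); cv2.imwrite(f"pics/{n}0.png",im[:,:,::-1]); print(imaging.camera_info(n))
print(status.get_state())
E
```

```text
pics
{'K': array([[470.27427989,   0.        , 329.1779134 ],
       [  0.        , 470.27427989, 189.01380982],
       [  0.        ,   0.        ,   1.        ]]), 'k1': 0.017558653103502454, 'eye': array([ 194.80669107,  795.07694498, 1063.51618445]), 'orientation': array([  42.918729  ,    0.75188486, -159.63719029])}
{'K': array([[377.2998266 ,   0.        , 311.77421793],
       [  0.        , 377.2998266 , 202.20088909],
       [  0.        ,   0.        ,   1.        ]]), 'k1': 0.01809923214449493, 'eye': array([460.96432483, -56.59507039, 979.59802491]), 'orientation': array([  3.14735808,  -0.49244209, -89.15345743])}
{'time': 0.1, 'joint_positions': array([-7.92008063e+01,  2.17352022e+01,  9.93916586e+01, -1.49182225e-03,
        5.89281230e+01, -1.90823792e+00]), 'dq': array([ 0.04242214, -0.08811245,  0.00639339,  0.08631009, -0.04162156,
       -0.03157921]), 'tau': array([ 2.99289795e-04, -7.65036893e+01, -4.35294414e+01,  6.52182614e-02,
        3.97927989e-02, -8.75934525e-08]), 'ee_pos': array([ 153.90548711, -682.53732611,  235.36281929]), 'tool_rot': array([-1.79945004e+02, -5.54571370e-04,  1.27082019e+01]), 'ft_force': array([-1.37365978, -0.02841337,  1.25427605]), 'moment': array([ 0.0107867 , -0.05091037, -0.01830648]), 'gripper_force': 0.0, 'finger_gap': 91.23695102726572}
```

View pics/top0.png

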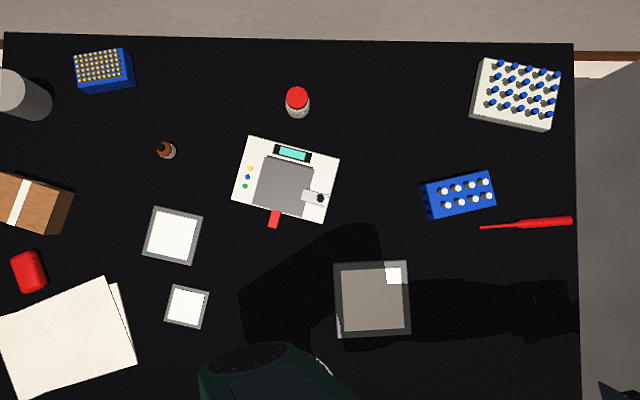

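View pics/side0.png

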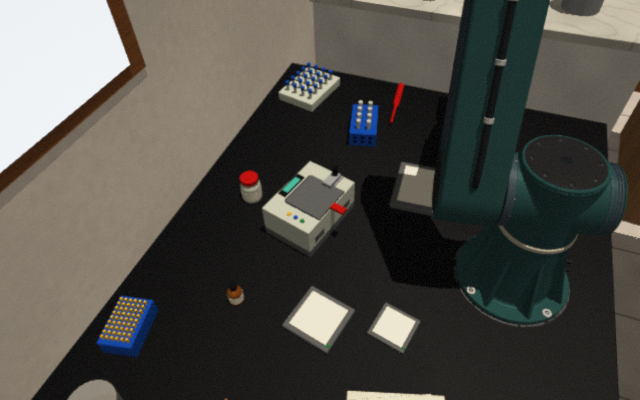

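The top picture shows the photometer at about (286,180), red tab (274,219), black knob about (320,198), vial (166,150), jar (297,101) and rack (459,194). There are three pads: (172,236) about 50 px, (187,306) about 38 px, and (372,299) about 72 px. The middle-sized one is (172,236), roughly 127 mm across and to the left. I'll confirm it in an enlarged crop and measure.

```bash
cat > h.py <<'E'
import numpy as np, cv2
from scipy.spatial.transform import Rotation as R
from rig import status, imaging
def cam(n):
    c=imaging.camera_info(n); return c['K'],c['k1'],np.array(c['eye']),R.from_euler('xyz',c['orientation'],degrees=True).as_matrix()
def ray(n,p):
    K,k1,e,M=cam(n); d=cv2.undistortPoints(np.array([[p]],float),K,np.array([k1,0,0,0.]))[0,0]
    return e,M@np.array([d[0],-d[1],-1])
def onz(n,p,z):
    e,d=ray(n,p); return e+d*(z-e[2])/d[2]
def proj(n,X):
    K,k1,e,M=cam(n); q=M.T@(np.array(X,float)-e); s=np.array([q[0],-q[1]])/-q[2]
    s=s*(1+k1*s@s); return K[:2,:2]@s+K[:2,2]
def two(p,q):
    (e1,d1),(e2,d2)=ray('top',p),ray('side',q)
    t=np.linalg.lstsq(np.c_[d1,-d2],e2-e1,rcond=None)[0]
    a,b=e1+d1*t[0],e2+d2*t[1]; return (a+b)/2,np.linalg.norm(a-b)
def blobs(m,amin=20):
    n,l,s,c=cv2.connectedComponentsWithStats(m.astype(np.uint8)); return [(s[i,4],c[i].round(1),s[i,:4]) for i in range(1,n) if s[i,4]>=amin]
E
python3 - <<'E'
from h import *
t=cv2.imread('pics/top0.png');s=cv2.imread('pics/side0.png')
for n,im in(('top',t),('side',s)):
    h=cv2.cvtColor(im,cv2.COLOR_BGR2HSV)
    print(n,'red',blobs(((h[...,0]<6)|(h[...,0]>174))&(h[...,1]>170)&(h[...,2]>90),30))
    print(n,'wht',[b for b in blobs((h[...,1]<50)&(h[...,2]>170),200)])
a=cv2.resize(t[120:240,225:345],(400,400),interpolation=cv2.INTER_CUBIC)
b=cv2.resize(s[155:255,255:365],(400,364),interpolation=cv2.INTER_CUBIC)
c=cv2.resize(t[190:340,130:220],(0,0),fx=1.3,fy=1.3)
o=np.zeros((600,800,3),np.uint8);o[:400,:400]=a;o[:364,400:]=b;o[400:400+c.shape[0],:c.shape[1]]=c
c=cv2.resize(s[275:365,270:430],(0,0),fx=2.2,fy=2.2);o[400:400+c.shape[0],300:300+c.shape[1]]=c
cv2.imwrite('pics/crop1.png',o)
E
```

```text
top red [(np.int32(397), array([296.6,  97. ]), array([286,  86,  22,  23], dtype=int32)), (np.int32(173), array([273.8, 219.1]), array([267, 210,  14,  19], dtype=int32)), (np.int32(612), array([534.9, 222.7]), array([479, 216,  94,  13], dtype=int32)), (np.int32(1057), array([ 27.7, 271.8]), array([ 10, 251,  36,  43], dtype=int32))]
top wht [(np.int32(2763), array([513.5,  95. ]), array([473,  58,  87,  72], dtype=int32)), (np.int32(721), array([596.1,  68. ]), array([574,  61,  58,  17], dtype=int32)), (np.int32(3271), array([286. , 177.1]), array([231, 135, 109,  89], dtype=int32)), (np.int32(398), array([ 18.7, 202. ]), array([  7, 179,  24,  47], dtype=int32)), (np.int32(1778), array([171.4, 235.2]), array([146, 211,  51,  50], dtype=int32)), (np.int32(251), array([393.3, 275.4]), array([385, 267,  17,  17], dtype=int32)), (np.int32(11204), array([ 65.9, 339.1]), array([  0, 275, 137, 125], dtype=int32)), (np.int32(1003), array([185.4, 306.4]), array([167, 288,  38,  38], dtype=int32))]
side red [(np.int32(190), array([397.,  99.]), array([390,  83,  14,  39], dtype=int32)), (
[... 374 characters left out ...]
 array([544,   0,  96,  43], dtype=int32)), (np.int32(380), array([309.4,  91.7]), array([280,  76,  59,  28], dtype=int32)), (np.int32(345), array([626.5, 111.5]), array([612,  92,  28,  41], dtype=int32)), (np.int32(330), array([315. , 171.1]), array([299, 162,  32,  19], dtype=int32)), (np.int32(796), array([289.7, 213.4]), array([263, 194,  56,  39], dtype=int32)), (np.int32(257), array([628.7, 229.2]), array([616, 221,  24,  17], dtype=int32)), (np.int32(1722), array([318.5, 317. ]), array([289, 291,  59,  54], dtype=int32)), (np.int32(983), array([393.7, 326.1]), array([373, 307,  42,  40], dtype=int32)), (np.int32(605), array([389. , 396.2]), array([348, 391,  96,   9], dtype=int32))]
```

View pics/crop1.png

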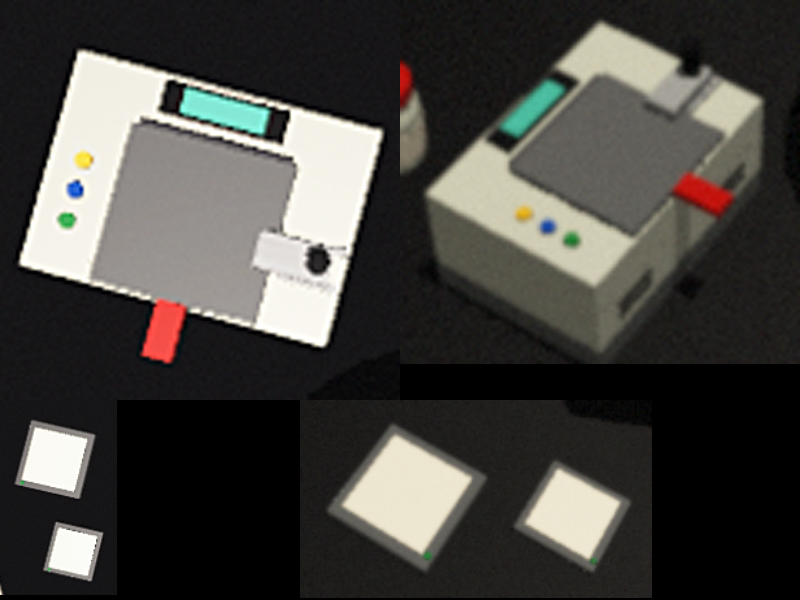

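The crop shows the photometer deck as a clean quadrilateral in the top view. The knob is at about (320.4,198) in the top view and (334.8,167) in the side view, the red tab is at (273.8,219.1), and the bolt lies over the flap's right edge. Both lit pads are visible, and the upper-left one (172,236) is the larger of that pair. It is smaller than the shadowed (372,299) pad, so it is the middle-sized one.

```bash
cat >> h.py <<'E'
def frame():
    t=cv2.imread('pics/top0.png');h=cv2.cvtColor(t,cv2.COLOR_BGR2HSV)
    m=np.zeros(h.shape[:2],np.uint8); m[125:228,225:345]=(t[125:228,225:345].max(2)>75)&~((h[125:228,225:345,1]>170)&((h[125:228,225:345,0]<8)|(h[125:228,225:345,0]>172)))
    m=cv2.morphologyEx(m,cv2.MORPH_OPEN,np.ones((5,5)))
    c=max(cv2.findContours(m,0,2)[0],key=cv2.contourArea)
    P=np.array([onz('top',p,105)[:2] for p in c[:,0]],np.float32)
    return cv2.minAreaRect(P)
E
python3 - <<'E'
from h import *
(rc,sz,an)=frame(); print('deck',rc,sz,an)
cr=np.array([(78,50),(382,129),(326,347),(20,266)])/3.3333+[225,120]
C=np.array([onz('top',p,105)[:2] for p in cr]); print(C.round(1),C.mean(0),[np.linalg.norm(C[i]-C[i-1]).round(1) for i in range(4)])
f=(C[0]+C[1]-C[2]-C[3]); print('yaw',np.degrees(np.arctan2(f[1],f[0])), (lambda g:np.degrees(np.arctan2(g[1],g[0])))(C[0]+C[3]-C[1]-C[2])-90)
print('tab',onz('top',(273.8,219.1),113),two((273.8,219.1),(338,208)))
print('knob',onz('top',(320.4,198),153),onz('side',(334.8,166.5),153),two((320.4,198),(334.8,166.5)))
print('pad',onz('top',(171.4,235.2),16),onz('side',(318.5,317),16),two((171.4,235.2),(318.5,317)))
for n,p in(('pad2',(185.4,306.4)),('pad3',(372,299))): print(n,onz('top',p,16))
for p,z in(((297,98),85),((166,147),65),((459,194),89)): print(onz('top',p,z).round())
E
```

```text
deck (562.787353515625, -0.6182861328125) (222.672119140625, 158.79783630371094) 75.79830169677734
[[ 664.3   87.1]
 [ 612.  -126.9]
 [ 458.8  -89.7]
 [ 511.9  123.8]] [561.72846023  -1.42946986] [np.float64(156.7), np.float64(220.3), np.float64(157.6), np.float64(219.9)]
yaw -13.594200440463192 -13.851188954675322
tab [468.6039048   23.12820153 113.        ] (array([468.97683902,  23.65607865, 108.39266792]), np.float64(0.6959911228258331))
knob [516.04497819 -81.83123803 153.        ] [515.58681022 -79.55360644 153.        ] (array([516.31416073, -81.87040509, 150.61701166]), np.float64(0.2304290495592598))
pad [425.014999  289.9228923  16.       ] [423.5323861 292.783212   16.       ] (array([424.60285895, 291.12831834,  12.39206387]), np.float64(0.5832226362401539))
pad2 [247.9469053  248.48100314  16.        ]
pad3 [ 271.9510263  -219.55978885   16.        ]
[761. -24.  85.]
[640. 293.  65.]
[ 535. -412.   89.]
```

Measured values:
- **Photometer:** centre about (562.2,-1.1), yaw about -13.9°. The deck measures 157x220, which matches.
- **Knob:** local (-25.4,-89.4), two-view height 150.6 against 153 expected.
- **Tab:** local x about -97 and on the centreline, which fits.
- **Pad:** (425,290).

With the tool at yaw -13.9° its axes are photometer +x, -y and down. First I turn, then travel above the knob.

Emit:
move_arm(
  deltas=[
    [5,0,0,0,8.9],
    [5,0,0,0,8.9],
    [5,0,0,0,8.8],
    [5,1.0,-3.5,0,0],
    [5,1.5,-4.5,0,0],
  ],
)

```text
time: 0.72
ee_pos: [197.4, -610.5, 235.4]
tool_rot: [-180.0, 0.0, -14.0]
ft_force: [0.8, 0.2, -0.5]
finger_gap: 50.1
gripper_force: 0.0
```

Emit:
move_arm(
  deltas=[
    [5,1.5,-4.8,0,0],
    [5,1.5,-4.8,0,0],
    [5,1.5,-4.8,0,0],
    [5,1.5,-4.8,0,0],
    [5,1.5,-4.8,0,0],
  ],
)

```text
time: 1.35
ee_pos: [328.4, -394.7, 235.8]
tool_rot: [-180.0, 0.0, -13.9]
ft_force: [1.0, 0.1, 0.5]
finger_gap: 49.9
gripper_force: 0.0
```

Emit:
move_arm(
  deltas=[
    [5,1.5,-4.8,0,0],
    [5,1.5,-4.8,0,0],
    [5,1.5,-4.8,0,0],
    [5,1.5,-4.8,0,0],
    [5,1.5,-4.8,0,0],
  ],
)

```text
time: 1.98
ee_pos: [458.9, -179.7, 235.9]
tool_rot: [180.0, -0.0, -13.9]
ft_force: [1.3, -1.3, 0.5]
finger_gap: 50.1
gripper_force: 0.0
```

Emit:
move_arm(
  deltas=[
    [5,1.2,-4.0,0,0],
    [5,1.0,-4.0,0,0],
    [5,1.0,-2.9,0,0],
    [5,0,0,2.0,0],
    [5,0,0,0,0],
  ],
)

```text
time: 2.6
ee_pos: [514.6, -82.7, 214.7]
tool_rot: [180.0, 0.2, -13.9]
ft_force: [0.4, 0.5, -0.7]
finger_gap: 50.1
gripper_force: 0.0
```

```bash
cat >> h.py <<'E'
C0=np.array([562.2,-1.1]);EX=np.array([.9707,-.2402]);EY=np.array([.2402,.9707])
def loc(P): d=np.array(P[:2])-C0; return np.array([d@EX,d@EY,P[2]]).round(1)
def wld(x,y,z): return np.r_[C0+x*EX+y*EY,z]
E
python3 - <<'E'
from h import *
print(loc(status.get_state()['ee_pos']))
t=imaging.snapshot('top')[:,:,::-1];s=imaging.snapshot('side')[:,:,::-1]
o=np.zeros((400,800,3),np.uint8)
o[:,:400]=cv2.resize(t[120:240,245:365],(400,400),interpolation=2);o[:,400:]=cv2.resize(s[120:220,285:385],(400,400),interpolation=2)
cv2.imwrite('pics/c2.png',o)
E
```

```text
[-26.6 -90.6 214.7]
```

View pics/c2.png

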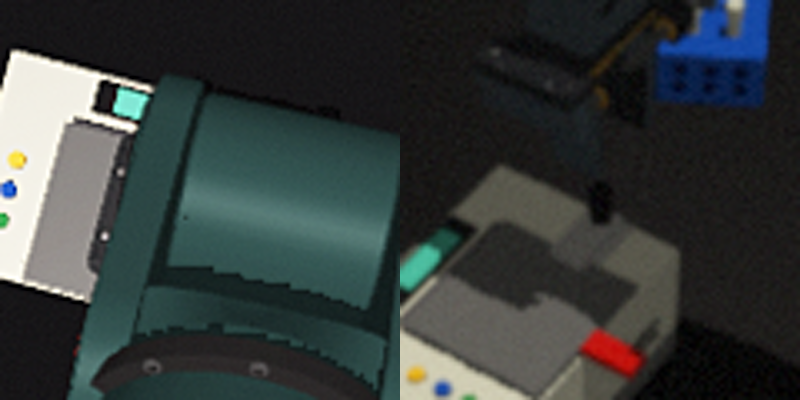

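The top view is blocked by the arm. The side view shows the open fingers straddling above the knob, whose top is at crop (600,190). I'll descend until the tips are about 6 mm above the slide, then close.

Emit:
move_arm(
  deltas=[
    [5,0.1,-0.1,3.0,0],
    [5,0,0,2.4,0],
    [5,0,0,1.0,0],
    [0,0,0,0,0],
    [0,0,0,0,0],
  ],
)

```text
time: 3.32
ee_pos: [517.3, -82.6, 153.0]
tool_rot: [-180.0, -0.1, -13.9]
ft_force: [-0.1, -1.1, 0.5]
finger_gap: 33.1
gripper_force: 0.0
```

Emit:
move_arm(
  deltas=[
    [0,0,0,0,0],
    [0,0,0,0,0],
    [0,0,0,0,0],
  ],
)

```text
time: 3.7
ee_pos: [517.2, -82.4, 152.6]
tool_rot: [-180.0, -0.1, -13.9]
ft_force: [-1.2, 1.4, 7.0]
finger_gap: 14.8
gripper_force: 30.0
```

Emit:
move_arm(
  deltas=[
    [0,0,0.8,0,0],
    [0,0,0.8,0,0],
    [0,0,0.7,0,0],
    [0,0,0.3,0,0],
    [0,0,0,0,0],
  ],
)

```text
time: 4.32
ee_pos: [511.0, -107.0, 152.6]
tool_rot: [-179.9, -0.0, -13.9]
ft_force: [0.9, 11.1, 7.6]
finger_gap: 14.7
gripper_force: 30.0
```

Emit:
move_arm(
  deltas=[
    [0,0,0.2,0,0],
    [0,0,0.2,0,0],
    [0,0,0,0,0],
  ],
)

```text
time: 4.7
ee_pos: [510.8, -107.9, 152.6]
tool_rot: [-179.6, -0.0, -14.1]
ft_force: [10.4, 49.1, 8.8]
finger_gap: 15.1
gripper_force: 30.1
```

The force climbed to 50 N, so the bolt is at its stop. Open and lift clear, then look.

Emit:
move_arm(
  deltas=[
    [4,0,0,0,0],
    [4,0,0,0,0],
    [4,0,0,-2.0,0],
    [5,0,0,-3.0,0],
    [5,0,0,-3.0,0],
  ],
)

```text
time: 5.32
ee_pos: [509.3, -111.7, 232.7]
tool_rot: [180.0, 0.0, -13.9]
ft_force: [0.0, -0.4, -0.3]
finger_gap: 50.0
gripper_force: 0.0
```

Run:
```python
from h import *
print(loc(status.get_state()['ee_pos']), loc((517.2,-82.4,0)))
s=imaging.snapshot('side')[:,:,::-1]
cv2.imwrite('pics/c3.png',cv2.resize(s[130:250,265:385],(600,600),interpolation=2))
for y in(-89.4,-117,-119.4): print(y,(proj('side',wld(-25.4,y,153))-[265,130])*5)
```

```text
[ -24.8 -120.1  232.7] [-24.2 -89.7   0. ]
-89.4 [349.54680213 179.64586627]
-117 [376.9329303  150.93794719]
-119.4 [379.28425711 148.47309387]
```

View pics/c3.png

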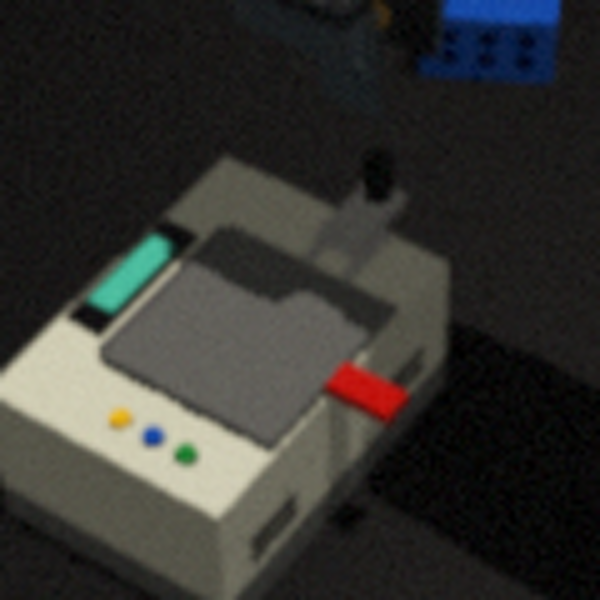

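The knob top is now at crop (378,152), local y about -117. The slide no longer covers the flap's edge, so the bolt is out. Now to the tab.

Emit:
move_arm(
  deltas=[
    [5,-2.0,-3.0,0,0],
    [5,-2.2,-3.5,0,0],
    [5,-2.2,-3.5,0,0],
    [5,-1.4,-2.0,2.0,0],
    [5,0,0,3.0,0],
  ],
)

```text
time: 6.0
ee_pos: [462.6, 24.7, 182.0]
tool_rot: [-180.0, -0.1, -13.8]
ft_force: [0.7, -0.0, -0.9]
finger_gap: 49.9
gripper_force: 0.0
```

Emit:
move_arm(
  deltas=[
    [5,0,0,3.0,0],
    [5,0,0,2.0,0],
    [5,0,0,1.5,0],
    [0,0,0,0,0],
    [0,0,0,0,0],
  ],
)

```text
time: 6.62
ee_pos: [463.1, 23.6, 117.5]
tool_rot: [-180.0, -0.0, -13.9]
ft_force: [0.3, 0.9, -0.1]
finger_gap: 33.1
gripper_force: 0.0
```

Emit:
move_arm(
  deltas=[
    [0,0,0,0,0],
    [0,0,0,0,0],
    [0,0,0,0,0],
  ],
)

```text
time: 7.0
ee_pos: [463.4, 24.8, 117.7]
tool_rot: [-179.9, -0.1, -13.9]
ft_force: [1.0, 18.7, 1.0]
finger_gap: 20.2
gripper_force: 30.0
```

The tab is gripped at 20.2 mm. A side load of 19 N means the tab sits about 2 mm to +y, so I'll relieve that and start the arc (r = 142, 6° per row).

Emit:
move_arm(
  deltas=[
    [0,0,-0.2,0,0],
    [0,0.08,0,-1.48,0],
    [0,0.23,0,-1.47,0],
    [0,0,0,0,0],
  ],
)

```text
time: 7.5
ee_pos: [466.5, 24.9, 147.9]
tool_rot: [-180.0, -0.1, -13.9]
ft_force: [-1.0, 3.3, 0.0]
finger_gap: 19.8
gripper_force: 30.0
```

Emit:
move_arm(
  deltas=[
    [0,0.38,0,-1.44,0],
    [0,0.54,0,-1.39,0],
    [0,0.67,0,-1.32,0],
    [0,0.81,0,-1.25,0],
    [0,0.94,0,-1.15,0],
  ],
)

```text
time: 8.12
ee_pos: [498.9, 16.7, 212.6]
tool_rot: [180.0, 0.0, -13.9]
ft_force: [2.6, 3.2, -5.7]
finger_gap: 19.7
gripper_force: 30.0
```

Emit:
move_arm(
  deltas=[
    [0,1.05,0,-1.05,0],
    [0,1.15,0,-0.94,0],
    [0,1.25,0,-0.81,0],
    [0,1.32,0,-0.67,0],
    [0,1.39,0,-0.54,0],
  ],
)

```text
time: 8.75
ee_pos: [559.3, 1.7, 252.4]
tool_rot: [180.0, 0.0, -13.9]
ft_force: [-1.5, 1.2, -3.5]
finger_gap: 19.6
gripper_force: 30.0
```

Run:
```python
from h import *
print(loc(status.get_state()['ee_pos']),status.get_state()['ft_force'])
s=imaging.snapshot('side')[:,:,::-1]
cv2.imwrite('pics/c4.png',cv2.resize(s[110:250,245:385],(600,600),interpolation=2))
```

```text
[ -3.5   2.  252.4] [-1.46006075  1.16096505 -3.51286966]
```

View pics/c4.png

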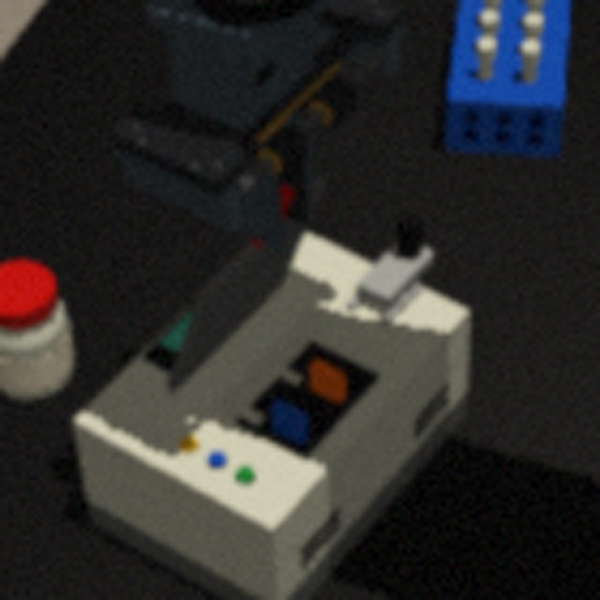

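The flap is up about 70° in the fingers. In the well the orange tab is at crop (327,380), in the right-hand slot (y = -21), and the blue one is at (290,420). I'll carry on past upright.

Emit:
move_arm(
  deltas=[
    [0,1.44,0,-0.38,0],
    [0,1.47,0,-0.23,0],
    [0,1.48,0,-0.08,0],
    [0,1.48,0,0.08,0],
    [0,1.47,0,0.23,0],
  ],
)

```text
time: 9.43
ee_pos: [631.1, -16.1, 256.3]
tool_rot: [180.0, -0.1, -13.9]
ft_force: [-3.8, -2.9, 4.4]
finger_gap: 19.5
gripper_force: 30.0
```

Emit:
move_arm(
  deltas=[
    [0,0.3,0,0.07,0],
    [0,0,0,0,0],
  ],
)

```text
time: 9.68
ee_pos: [634.0, -16.9, 255.5]
tool_rot: [180.0, -0.1, -13.9]
ft_force: [-1.4, -3.3, 5.5]
finger_gap: 19.6
gripper_force: 30.0
```

Emit:
move_arm(
  deltas=[
    [5,0,0,0,0],
    [5,0,0,0,0],
    [5,0,0,-2.0,0],
    [5,0,0,-3.0,0],
    [5,0,0,-3.0,0],
  ],
)

```text
time: 10.3
ee_pos: [632.7, -16.2, 337.5]
tool_rot: [-180.0, -0.1, -13.9]
ft_force: [-0.3, 0.2, -0.1]
finger_gap: 50.2
gripper_force: 0.0
```

Run:
```python
from h import *
print(loc(status.get_state()['ee_pos']))
t=imaging.snapshot('top')[:,:,::-1];s=imaging.snapshot('side')[:,:,::-1]
for n,im in(('top',t),('side',s)):
    h=cv2.cvtColor(im,cv2.COLOR_BGR2HSV)[150:260,225:385]
    for nm,a,b in(('or',4,20),('bl',104,125)): print(n,nm,[(x[0],x[1]+[225,150],x[2]) for x in blobs((h[...,0]>a)&(h[...,0]<b)&(h[...,1]>140)&(h[...,2]>50),8)])
for y in(-21,21):print(y,[proj(n,wld(-25,y,z)).round(1) for n,z in(('top',96),('side',84))])
o=np.zeros((500,800,3),np.uint8)
o[:400,:400]=cv2.resize(t[120:240,245:365],(400,400),interpolation=2);o[:400,400:]=cv2.resize(s[120:240,265:385],(400,400),interpolation=2)
cv2.imwrite('pics/c5.png',o)
```

```text
[ 72.1   2.2 337.5]
top or []
top bl []
side or [(np.int32(69), array([320.9, 198.5]), array([92, 44,  9, 10], dtype=int32))]
side bl [(np.int32(55), array([312.1, 208.1]), array([83, 54,  9,  9], dtype=int32))]
-21 [array([291.5, 192. ]), array([321.3, 197.8])]
21 [array([274.2, 187.5]), array([312.5, 207.3])]
```

View pics/c5.png

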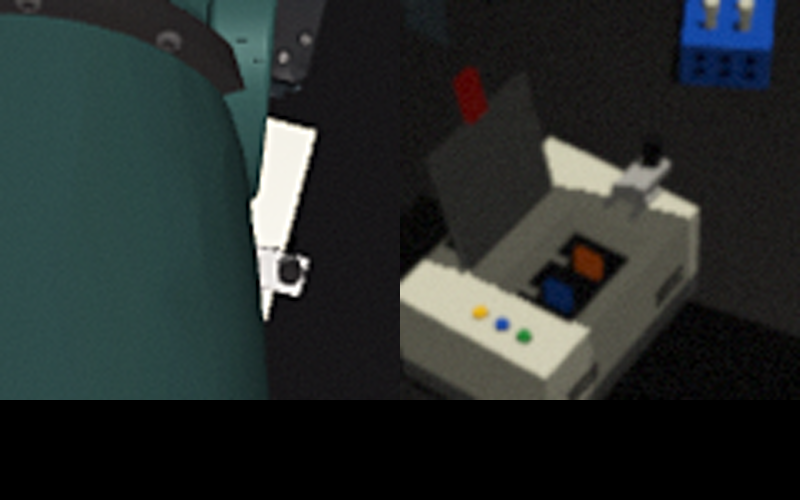

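The flap stays open past upright, with its red tab at crop (470,95), and the bolt is still out. The orange tab at side px (320.9,198.5) is within 1 px of the prediction for the y = -21 slot, and the residual agrees with a +2 mm y offset. Moving above it.

Emit:
move_arm(
  deltas=[
    [2.6,-2.5,0.5,0,0],
    [2.6,-3.2,0.7,0,0],
    [2.6,-2.5,0.5,1.0,0],
    [2.6,-1.5,0.4,3.0,0],
    [2.6,0,0,4.0,0],
  ],
)

```text
time: 11.02
ee_pos: [533.0, -13.3, 255.6]
tool_rot: [-180.0, -0.1, -13.9]
ft_force: [0.4, 0.3, 0.0]
finger_gap: 26.1
gripper_force: 0.0
```

Emit:
move_arm(
  deltas=[
    [2.6,0,0,4.0,0],
    [2.6,0,0,4.0,0],
    [2.6,0,0,2.5,0],
    [2.6,0,0,0,0],
  ],
)

```text
time: 11.52
ee_pos: [532.4, -13.2, 149.0]
tool_rot: [180.0, 0.2, -13.9]
ft_force: [0.5, -1.1, 0.0]
finger_gap: 25.9
gripper_force: 0.0
```

Run:
```python
from h import *
print(loc(status.get_state()['ee_pos']))
s=imaging.snapshot('side')[:,:,::-1]
cv2.imwrite('pics/c6.png',cv2.resize(s[130:240,275:385],(600,600),interpolation=2))
```

```text
[-26.1 -19.  149. ]
```

View pics/c6.png

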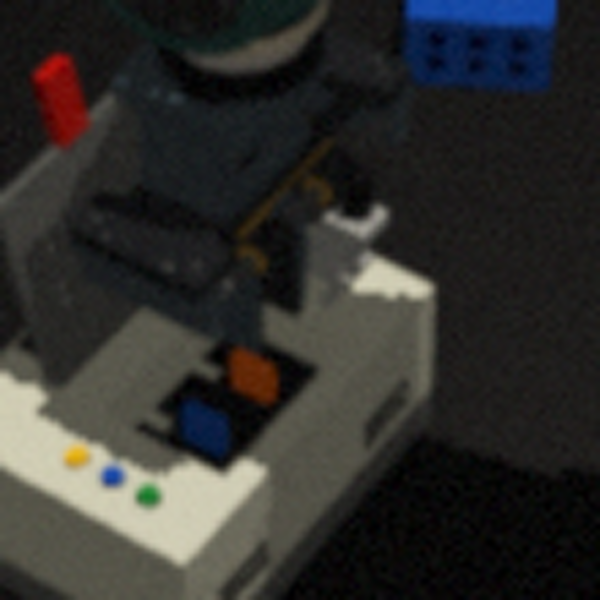

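The open fingers stand over the orange tab at crop (253,375), clear of the knob and the flap. Descend 4.7 cm and close.

Emit:
move_arm(
  deltas=[
    [2.6,0.1,0,2.0,0],
    [2.6,0,0,1.5,0],
    [2.6,0,0,0.9,0],
    [2.6,0,0,0.3,0],
    [2.6,0,0,0,0],
  ],
)

```text
time: 12.2
ee_pos: [534.4, -13.6, 103.3]
tool_rot: [-180.0, -0.0, -13.9]
ft_force: [0.2, -0.2, -0.6]
finger_gap: 25.9
gripper_force: 0.0
```

Emit:
move_arm(
  deltas=[
    [0,0,0,0,0],
    [0,0,0,0,0],
    [0,0,0,0,0],
    [0,0,0,0,0],
  ],
)

```text
time: 12.7
ee_pos: [534.5, -13.6, 103.4]
tool_rot: [-180.0, -0.0, -13.9]
ft_force: [-0.4, -1.0, 5.2]
finger_gap: 8.0
gripper_force: 30.0
```

The tab is gripped at 8.0 mm, with hardly any side load. Draw it straight up.

Emit:
move_arm(
  deltas=[
    [0,0,0,-1.0,0],
    [0,0,0,-1.5,0],
    [0,0,0,-2.0,0],
    [0,0,0,-2.0,0],
    [0,0,0,-2.0,0],
  ],
)

```text
time: 13.32
ee_pos: [534.4, -13.6, 189.8]
tool_rot: [-180.0, -0.0, -13.9]
ft_force: [0.6, 0.2, -0.7]
finger_gap: 8.3
gripper_force: 30.0
```

Emit:
move_arm(
  deltas=[
    [0,0,0,-2.0,0],
    [0,0,0,-1.0,0],
    [0,0,0,0,0],
  ],
)

```text
time: 13.7
ee_pos: [534.6, -13.6, 218.9]
tool_rot: [-180.0, -0.1, -13.9]
ft_force: [-0.2, -0.3, -0.7]
finger_gap: 7.7
gripper_force: 30.0
```

Run:
```python
from h import *
st=status.get_state();P=st['ee_pos'];print(loc(P),st['finger_gap'])
d=np.array([425,290])-P[:2]; print('to pad tool xy cm',d@EX/10,-d@EY/10)
s=imaging.snapshot('side')[:,:,::-1]
cv2.imwrite('pics/c7.png',cv2.resize(s[90:250,245:405],(600,600),interpolation=2))
```

```text
[-23.8 -18.8 218.9] 7.674962023012975
to pad tool xy cm -17.92762915898792 -26.840652558198535
```

View pics/c7.png

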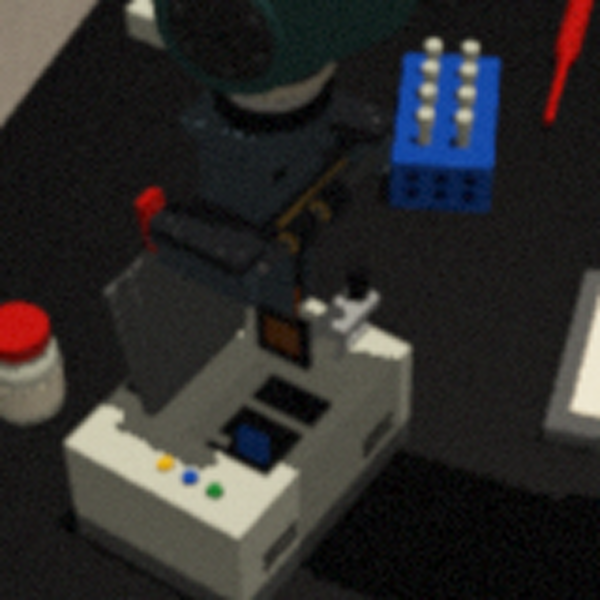

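The plate is drawn fully clear and hangs upright, with its amber window at crop (284,337). The blue plate is still in its slot at (252,440), the flap is open and the bolt is out. Carry it to the pad.

Emit:
move_arm(
  deltas=[
    [0,-1.0,-1.5,0,0],
    [0,-1.6,-2.5,0,0],
    [0,-2.2,-3.2,0,0],
    [0,-2.3,-3.5,0,0],
    [0,-2.3,-3.5,0,0],
  ],
)

```text
time: 14.38
ee_pos: [475.6, 148.5, 217.5]
tool_rot: [180.0, 0.1, -13.9]
ft_force: [-0.2, -0.3, -0.3]
finger_gap: 7.8
gripper_force: 30.0
```

Emit:
move_arm(
  deltas=[
    [0,-2.3,-3.5,0,0],
    [0,-2.3,-3.4,0.4,0],
    [0,-1.9,-2.9,0.8,0],
    [0,-1.3,-1.9,0.8,0],
    [0,-0.7,-1.0,0.4,0],
  ],
)

```text
time: 15.0
ee_pos: [423.6, 291.5, 193.2]
tool_rot: [179.9, 0.1, -13.8]
ft_force: [1.2, -0.3, -0.5]
finger_gap: 7.5
gripper_force: 30.0
```

Emit:
move_arm(
  deltas=[
    [0,0,0,0,0],
    [0,0,0,0,0],
    [0,0,0,0,0],
    [0,0,0,0,0],
  ],
)

```text
time: 15.5
ee_pos: [425.4, 290.1, 194.3]
tool_rot: [-180.0, -0.0, -13.9]
ft_force: [1.6, 0.8, -0.5]
finger_gap: 7.9
gripper_force: 30.0
```

Run:
```python
from h import *
st=status.get_state();print(st['ee_pos'],st['finger_gap'],np.abs(st['dq']).max())
s=imaging.snapshot('side')[:,:,::-1]
print(proj('side',(425,291,116)),proj('side',(425,291,16)))
cv2.imwrite('pics/c8.png',cv2.resize(s[120:370,200:450],(600,600),interpolation=2))
```

```text
[425.37758182 290.13916803 194.32396837] 7.860244808595639 0.18257377686394965
[316.8800897  294.88313227] [318.20315051 316.17563702]
```

View pics/c8.png

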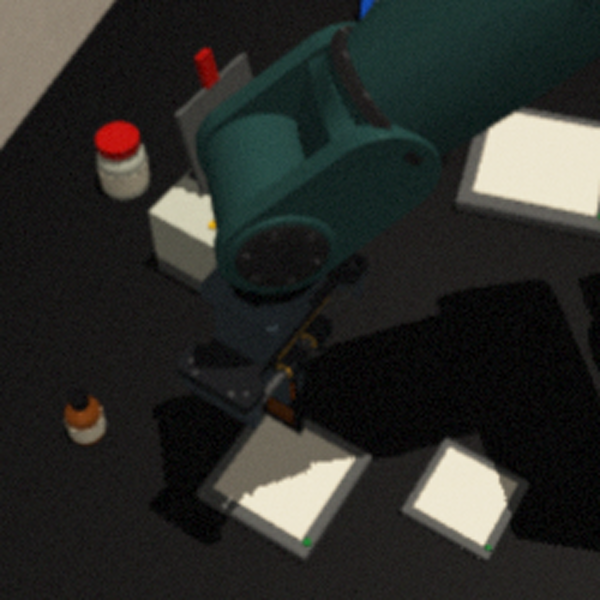

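The plate hangs upright above the meant pad. Its lower edge is near crop (283,420), where (425,291,116) projects. The flap is still open, and the jar and vial have not moved. Handing in.

```bash
python3 -c "
from rig import r
print(r.close_job())"
```

```text
the job is handed in; nothing more can be done
None
```

I handed the job in at about 15.5 s: the bolt is at its stop, the flap stays open past upright, and the orange-tab plate is held upright and still about 10 cm above the middle of the middle-sized pad, with the blue plate left in its slot.

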